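# Clamp a circuit board in the notched board holder

## Task

Clamp the small green circuit board in the board holder: lift the orange release bar, keep it up while you slide the carriage against the board, and push on until the spring-loaded end stop presses back on the board with about 12 N. Then let the bar down so that its tooth falls into the nearest notch and the carriage stays locked with the board still gripped. Never press the delicate board with more than 20 N or force the tooth against the rack, and leave the orange relay and the solder spool where they are.

Things in the scene. Friction and masses are not known exactly. Their poses are not given: they have to be found in the camera images.
- board_rail: Fixed board holder: an aluminium rail 340 mm long, 76 mm wide, on the work surface. Origin: centre of its underside. Its y axis runs along the rail from the carriage towards the end stop, z up. The board lies loose on two runners 18 mm above the work surface. A toothed rack runs along the middle: pitch 8 mm, notches 5 mm wide, 6 mm deep.
- carriage (a joint): Travel of the grey carriage along the rail's +y axis, m. At 0 its centre is at y = -105 mm in the rail's frame; range 0 to 0.165. Its jaw face, a black plate 66 mm wide, is 25 mm in +y from its centre. It slides with about 1.5 N of friction and 40 N per m/s of drag (0.8 N at 20 mm/s).
- handle (a point): Centre of the orange handle of the release bar on the carriage: a block 42 mm long across the rail, 14 mm thick along it, 22 mm high; 83 mm above the work surface with the bar fully down. y axis along the rail, z up. The steel guides below end 49 mm above the work surface; nothing else is near. Grip it across the 14 mm and lift straight up; the carriage follows it along the rail.
- release_bar (a joint): Height of the release bar, m, 0 to 0.012 (hard stop). 0: its 3 mm tooth is fully in a notch; 0.006: it rides on the rack between notches; above 0.0065 the carriage is free. A spring pushes it down, 3.5 N at 0, 6.5 N at 0.012. Once let go, the end-stop spring pushes the carriage back until the tooth falls into the next notch, at most 8 mm back (6.5 N less).
- jaw_face (a point): Middle of the carriage's black jaw face that presses on the board, 21 mm above the work surface. y axis along the rail towards the board. A 3 mm lip on the jaw, and one like it on the end stop's pad, reach over the board's edges 1.5 mm above the slab and keep it flat.
- board_centre (a point): Centre of the green circuit board's base slab, 52 mm along the rail, 72 mm across it and 5 mm thick, with small parts on top up to 13 mm high. Its x axis is the 52 mm direction. It weighs about 80 g and slides easily on the runners.
- loose_board: The same circuit board; origin at the centre of its underside, z up.
- relay_orange: Bystander: orange relay, 28x30x36 mm, origin at the centre of its underside. Not to be moved.
- solder_spool: Bystander: solder spool, 66x56x56 mm, origin at its underside. Not to be moved.
- rail_mid (a point): Middle of the rail at runner height; axes as the rail. The end stop, a grey block with a black knob, is clamped somewhere beyond it; its place is not measured and must be felt: the black pad facing the board starts with its face 40 to 85 mm in +y from here. The pad is sprung: it gives way in +y by up to 28 mm, 0.8 N per mm, no preload.
Things that resemble listed ones, but are neither listed nor needed, are in the scene too. Leave any blue look-alike of the loose_board alone.

How it is judged (in metres and radians):
On the way, in this order (a step that is already met when the one before it is completed fails the run):
1. the release bar is lifted clear of the notches (value of joint release_bar above 0.0075 m), for 0.1 s.
2. with the bar still up, the carriage presses the board against the sprung end stop (value of joint release_bar above 0.0062 m and contact force between loose_board and carriage above 4 N), for 0.1 s.
At the end, for the whole second after the job is handed in: The release bar is down (under 2 mm from fully down) with its tooth in a notch, the carriage stands still, and the board lies flat (under 0.1 rad) gripped between jaw and sprung end stop with 3.5 to 15 N (value of joint release_bar below 0.002 m and contact force between loose_board and carriage between 3.5 and 15 N and velocity of joint carriage between -0.005 and 0.005 m/s and angle between loose_board's own z axis and vertical below 0.1 rad); the robot touches nothing.
It fails at once if the board is pressed by the jaw with more than 20 N (contact force between loose_board and carriage above 20 N).
It fails at once if the tooth is forced against the rack (carriage shoved along with the tooth in a notch, or the bar pressed down hard on top of the rack) with more than 35 N (contact force between carriage and board_rail above 35 N).
It fails at once if the orange relay is moved by more than 20 mm (distance of relay_orange from where it was at the start of the episode above 0.02 m).
It fails at once if the solder spool is moved by more than 20 mm (distance of solder_spool from where it was at the start of the episode above 0.02 m).
It also fails if it takes over 38 s, if anything falls off the work surface, if the arm or the gripper's body presses on something with over 40 N, if the wrist force passes 120 N, or if a joint passes its speed limit or range.

## Robot

A 6-joint arm with a two-finger parallel gripper is mounted at the origin on a cart in front of the work surface, level with it; the furniture and walls round the work are solid. World frame = base frame: x ahead of the robot, y to its left, z up, the work surface at z = 0. Lengths are in m, angles in degrees, forces in N, time in s.
With the tool pointing down it reaches from about 0.3 to 0.75 m from the base axis. Payload 8.5 kg.
Tool frame: the origin (TCP) lies at the very end of the fingers, on their centre line; the grasp point (between the pads) lies 19 mm behind it; z points along the fingers, y is the direction in which the jaws open and shut (so a half turn about z gives the same grasp; the last joint's range is limited). The gripper opens to 88 mm and grips with 3 to 60 N. Pads are 18 mm wide; open, the fingers measure 123 mm over their backs; the gripper's body (75 mm by 187 mm) begins 45 mm behind the grasp point.
Start: joints at [-85.388, 21.807, 74.336, -0, 83.858, -12.336], TCP at [0.16, -0.526, 0.239] pointing down, gripper open.
Joint ranges: [-178.18, 178.18], [-50.72, 133.34], [12.68, 142.11], [-81.47, 261.47], [9.98, 163.14], [-165.26, 165.26]. Speed limits (degrees/s): [136.94, 136.94, 180, 180, 180, 180].

## Interface

Orientations are given as a 3x3 rotation matrix whose columns are the frame's x, y, z axes.
In Python, from plant import read_state, snapshot, hand_in gives the robot as it stands. The module is installed in compiled form; this text tells all that it offers.
- The arm moves only by the tool send_rows, never from a script. Its argument "motion" is a list that holds one entry, the list of rows, each a list of 4 numbers: the shift along the tool's x, y, z in m, then the turn about the tool's z in degrees. A call has 1 to 20 rows; each row shifts and turns the pose as measured when the row begins, along the tool's axes as they then stand; what a row does not reach is not made up. A row lasts 1/10 s, in which the tool goes at most 50 mm and 8.59 degrees, less where a joint would pass 70% of its speed; a pose out of reach is approached as far as the arm can. A call is refused whole if a number of a shift passes 0.05 or a number of a turn 8.59, either way. A call with a gripper value outside its range is refused whole. "gripper" is the opening, from 0 (shut) to 1 (fully open), set as the call begins (left out, the last holds). The fingers move at their own pace and stop on an object; "squeeze" is the grip in N (left out, the last holds). Time passes only in rows, so rows that do not move let the fingers close. It gives the time, the measured TCP pose, the force and the opening at its end, in the units of the state.
- read_state(): the state, without advancing time (a new reading comes with each control period).
- snapshot(name): name is "scene" or "side" or "wrist"; returns a dict with "frame" (384x512x3 uint8, blue, green, red), "camera_matrix" (3x3 intrinsics, pixels), "camera_from_world" (4x4, takes a point from world to camera coordinates); the wrist camera has in their place "T_tool_cam" (4x4, takes a point from camera to tool coordinates, whose origin is the TCP and whose axes are the flange's). Camera axes: x right, y down, z forward; pixel columns grow to the right and rows downward; lengths in m; the calibration is good to about 2 mm. A picture is of the moment at which its call begins: read the wrist's pose just before it. There is no depth.
- hand_in(): hands the job in, once; it reports no verdict.
The state is a dict: "time": time; "joint_positions": joint angles; "joint_velocities": joint speeds; "joint_torque": joint torques, N m; "tool_pos": TCP position; "orientation": TCP orientation; "contact_force": force on the tool from outside, world axes, zero at the start; "ft_torque": the same for the moment, N m; "width": opening from 0.0 (shut) to 1.0 (fully open).
Only numpy, scipy, OpenCV 4.12 (cv2) and the standard library are available. Lean on these libraries where they do the work, as an engineer would, in place of code of your own. Each camera call takes 0.05 s, during which the arm holds its last target. There are 200 camera calls.

## Working session

There is one attempt and no reset: what is moved stays moved. The work goes in short steps, Python scripts to look and compute and a tool call to move; the robot and the scene stay as the last step left them, time stands still between calls to the robot, and variables do not carry over. Pictures are saved under pics/ and viewed, about 8 in all and at most 12, crops included, and the job is handed in when it is done.

Besides the shell and the picture viewer there is one more tool, called after "Emit:" as name(argument=value, ...) on one line, values as JSON. send_rows: Moves the arm, as the interface text tells. Its arguments: {"type":"object","properties":{"motion":{"type":"array","items":{"type":"array","items":{"type":"array","items":{"type":"number"}}}},"gripper":{"type":"number"},"squeeze":{"type":"number"}},"required":["motion"]}

```bash
mkdir -p pics; cat > h.py <<'E'
import numpy as np, cv2
from plant import read_state, snapshot, hand_in
def ray(s,u,v):
    K=s["camera_matrix"];T=np.array(s["camera_from_world"]);R=T[:3,:3];t=T[:3,3]
    d=R.T@np.linalg.solve(np.array(K),[u,v,1.]);return -R.T@t,d
def plane(s,u,v,z):
    c,d=ray(s,u,v);return c+d*(z-c[2])/d[2]
def wristify(s,st):
    T=np.eye(4);T[:3,:3]=np.array(st["orientation"]);T[:3,3]=st["tool_pos"]
    s["camera_from_world"]=np.linalg.inv(T@np.array(s["T_tool_cam"]));return s
def tri(a,pa,b,pb):
    c1,d1=ray(a,*pa);c2,d2=ray(b,*pb);d1/=np.linalg.norm(d1);d2/=np.linalg.norm(d2)
    x=np.linalg.lstsq(np.c_[d1,-d2],c2-c1,rcond=None)[0];p=c1+d1*x[0];q=c2+d2*x[1]
    return (p+q)/2,np.linalg.norm(p-q)
E
python3 - <<'E'
from h import *
st=read_state();print(st)
import pickle
a=snapshot("scene");b=snapshot("side");pickle.dump((a,b),open("ab.pkl","wb"))
cv2.imwrite("pics/scene.png",a["frame"]);cv2.imwrite("pics/side.png",b["frame"])
for s in(a,b):print(np.round(ray(s,256,192),3))
E
```

```text
{'time': 0.0, 'joint_positions': array([-8.53874969e+01,  2.18402832e+01,  7.43850905e+01, -1.57476216e-03,
        8.38577145e+01, -1.23371244e+01]), 'joint_velocities': array([-0.11671449, -0.098076  ,  0.02273827, -0.00046784, -0.02206152,
       -0.08496889]), 'joint_torque': array([-9.91246707e-04, -4.37932956e+01, -2.24554503e+01,  7.12193479e-02,
        3.52863141e-02, -1.32305040e-04]), 'tool_pos': array([ 0.16029721, -0.52582408,  0.23814241]), 'orientation': array([[ 9.56560587e-01,  2.91533570e-01, -1.43855261e-04],
       [ 2.91533468e-01, -9.56559540e-01,  1.44326663e-03],
       [ 2.83154550e-04, -1.42251059e-03, -9.99998948e-01]]), 'contact_force': array([-0.52712336, -0.14252795, -0.16910439]), 'ft_torque': array([-0.02790881,  0.02504152, -0.04144632]), 'width': 1.001322508010503}
[[-0.396 -0.392  0.674]
 [ 0.763  0.412 -0.498]]
[[ 0.303  0.794  0.555]
 [ 0.244 -0.808 -0.537]]
```

View pics/scene.png

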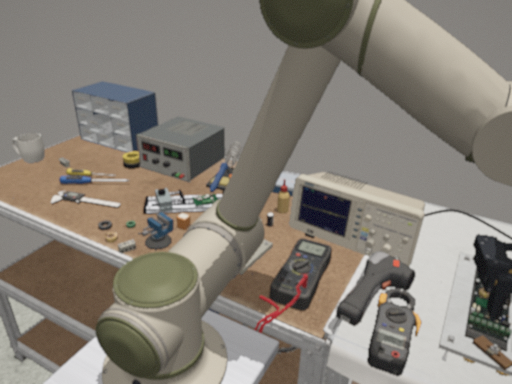

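View pics/side.png

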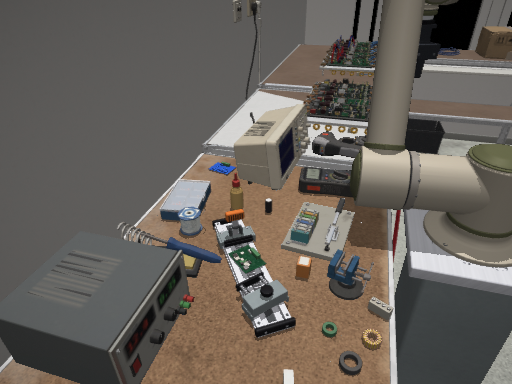

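Side view: the rail runs from about (228,222) to (275,330). The orange handle is at (235,215), the green board at (246,260) and the end stop with its knob at (267,291). The orange relay is at (303,267) and the spool at (190,220). The candidates for the board are the green one at (246,260) on the rail and the blue one at (222,168) off it. The green one fits the description, and I'll confirm it in a crop.

```bash
python3 - <<'E'
from h import *
import pickle
a,b=pickle.load(open("ab.pkl","rb"))
cv2.imwrite("pics/crop.png",cv2.resize(b["frame"][195:345,170:330],None,fx=5,fy=4,interpolation=cv2.INTER_CUBIC)[:600])
for u,v,z in[(235,215,.083),(246,260,.021),(267,291,.06),(303,267,.02),(190,220,.03)]:print(u,v,np.round(plane(b,u,v,z),3))
E
```

```text
235 215 [0.536 0.188 0.083]
246 260 [0.491 0.256 0.021]
267 291 [0.416 0.361 0.06 ]
303 267 [0.37  0.242 0.02 ]
190 220 [0.662 0.169 0.03 ]
```

View pics/crop.png

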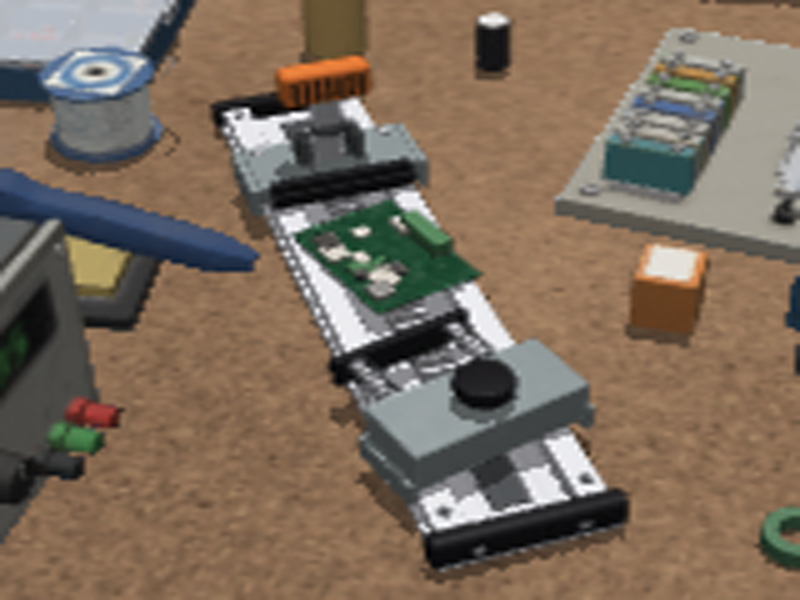

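The crop confirms it: the green board lies on the rail, turned by roughly 20°, between the black jaw and the sprung pad. Before moving I'll check the oscilloscope's position, for transit clearance, and the wrist camera geometry.

```bash
python3 - <<'E'
from h import *
import pickle
a,b=pickle.load(open("ab.pkl","rb"))
print(np.round(snapshot("wrist")["T_tool_cam"],3))
for n,u,v,z in[("scope bot corner",277,186,0),("scope bot left",238,178,0),("rail near L",255,332,0),("rail near R",295.6,325,0),("farbar L",213,223,.01),("jawL",225,247,.021),("jawR",252,240,.021),("padL",237,288,.021),("padR",264,275,.021)]:print(n,np.round(plane(b,u,v,z),3))
# scope top: triangulate scope front-top corners in both views
print(tri(a,(296,181),b,(237,137)),tri(a,(420,212),b,(308,103)))
hsv=cv2.cvtColor(b["frame"],cv2.COLOR_BGR2HSV);m=cv2.inRange(hsv,(5,170,90),(18,255,255));m[:195]=0
n,l,s,c=cv2.connectedComponentsWithStats(m)
for i in range(1,n):
    if s[i,4]>20:print(s[i],c[i],np.round(plane(b,*c[i],.083),3))
E
```

```text
[[ 0.001 -0.95  -0.314  0.08 ]
 [ 1.     0.001 -0.     0.001]
 [ 0.    -0.314  0.95  -0.146]
 [ 0.     0.     0.     1.   ]]
scope bot corner [ 0.506 -0.089  0.   ]
scope bot left [ 0.632 -0.103  0.   ]
rail near L [0.426 0.406 0.   ]
rail near R [0.359 0.372 0.   ]
farbar L [0.614 0.141 0.01 ]
jawL [0.549 0.229 0.021]
jawR [0.497 0.189 0.021]
padL [0.483 0.335 0.021]
padR [0.442 0.288 0.021]
(array([ 0.577476  , -0.00551914,  0.15080198]), np.float64(0.06916497671467346)) (array([ 0.46676551, -0.32986708,  0.17891365]), np.float64(0.005658191506182174))
[225 209  19  13 115] [233.49565217 213.46086957] [0.542 0.183 0.083]
[296 265  13  13 125] [302.224 271.288] [0.362 0.318 0.083]
```

Emit:
send_rows(motion=[[[0.02,-0.022,-0.03,0],[0.028,-0.031,-0.03,0],[0.03,-0.033,0,0],[0.03,-0.033,0,0],[0.03,-0.033,0,0],[0.03,-0.033,0,0],[0.03,-0.033,0,0],[0.03,-0.033,0,0],[0.03,-0.033,0,0],[0.03,-0.033,0,0],[0.03,-0.033,0,0],[0.03,-0.033,0,0],[0.03,-0.033,0,0],[0.03,-0.033,0,0],[0.03,-0.033,0,0],[0.03,-0.033,0,0],[0.03,-0.033,0,0],[0.02,-0.02,0,0]]])

```text
time: 1.95
tool_pos: [0.4993, 0.1947, 0.3007]
orientation: [[0.959, 0.285, 0.001], [0.285, -0.959, 0.005], [0.002, -0.004, -1.0]]
contact_force: [0.6, 0.1, -0.5]
width: 0.998
```

Emit:
send_rows(motion=[[[0,0,0,-7],[0,0,0,-7],[0,0,0,-6],[0,0,0,0]]])

```text
time: 2.35
tool_pos: [0.4999, 0.1992, 0.2981]
orientation: [[0.792, 0.61, -0.004], [0.61, -0.792, 0.004], [-0.0, -0.006, -1.0]]
contact_force: [0.2, 0.0, -0.7]
width: 0.994
```

```bash
python3 - <<'E'
from h import *
import pickle
st=read_state();s=wristify(snapshot("wrist"),st);pickle.dump((s,st),open("w1.pkl","wb"))
print(st["tool_pos"],st["orientation"])
cv2.imwrite("pics/w1.png",cv2.resize(s["frame"],None,fx=1.5,fy=1.5))
E
```

```text
[0.49989948 0.1991553  0.29811315] [[ 7.92375927e-01  6.10021510e-01 -3.76135659e-03]
 [ 6.10033036e-01 -7.92363734e-01  4.40544996e-03]
 [-2.92943313e-04 -5.78532428e-03 -9.99983222e-01]]
```

View pics/w1.png

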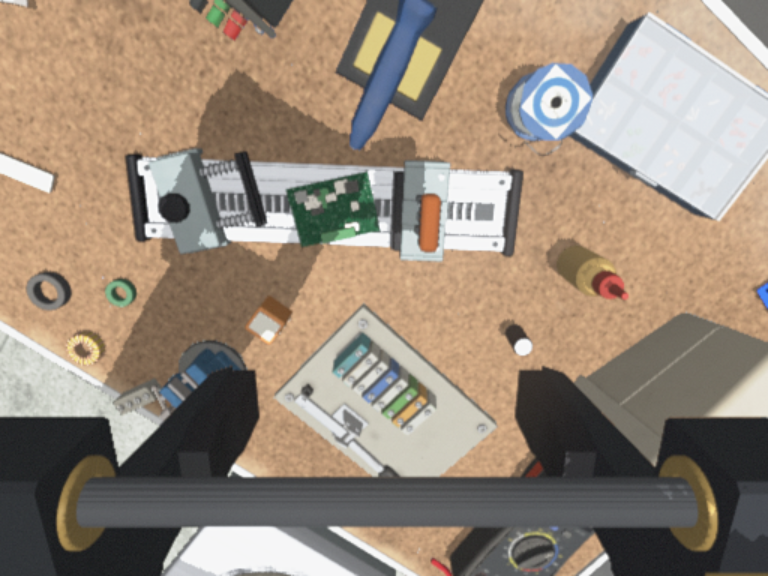

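The wrist view, at 1.5x, shows the handle upright at (429,223), the jaw at (399,211), the yawed board at (333,208), the pad skewed at (250,187) and the knob at (174,208). I'll measure the handle and the rail axis from this view.

```bash
python3 - <<'E'
from h import *
import pickle
s,st=pickle.load(open("w1.pkl","rb"));f=s["frame"]
a,b=pickle.load(open("ab.pkl","rb"))
hsv=cv2.cvtColor(f,cv2.COLOR_BGR2HSV)
m=cv2.inRange(hsv,(5,150,90),(18,255,255));m[180:]=0;m[:,:260]=0;m[:,310:]=0
c=max(cv2.findContours(m,0,2)[0],key=cv2.contourArea);r=cv2.minAreaRect(c);print(r)
P=np.array([plane(s,*p,.094)[:2] for p in cv2.boxPoints(r)]);print("handle top",P.mean(0),np.linalg.norm(P-np.roll(P,1,0),axis=1))
e=P[1]-P[0];e2=P[2]-P[1];L=e if np.linalg.norm(e)>np.linalg.norm(e2) else e2;print("long dir deg",np.degrees(np.arctan2(L[1],L[0])))
print("tri side",tri(s,r[0],b,(233.5,213.5)))
# rail end bars (outer ends px/1.5)
g=lambda u,v,z:plane(s,u/1.5,v/1.5,z)[:2]
l=(g(130,157,.01)+g(143,240,.01))/2; q=(g(520,172,.01)+g(512,253,.01))/2
d=l-q;print("rail axis",l,q,np.linalg.norm(d),np.degrees(np.arctan2(d[1],d[0])))
for z in(.018,):
  e1=g(150,156,z);e2=g(505,170,z);d=e1-e2;print("upper edge",np.degrees(np.arctan2(d[1],d[0])))
  e1=g(150,239,z);e2=g(505,251,z);d=e1-e2;print("lower edge",np.degrees(np.arctan2(d[1],d[0])))
j1,j2=g(399,170,.021),g(397,250,.021);p1,p2=g(243,152,.021),g(264,222,.021)
print("jaw",j1,j2,"pad",p1,p2, np.linalg.norm(j1-j2),np.linalg.norm(p1-p2))
print("tool y deg",np.degrees(np.arctan2(*st["orientation"][[1,0],1])))
E
```

```text
((286.1982421875, 148.034912109375), (11.285901069641113, 36.304649353027344), 2.862405300140381)
handle top [0.53665285 0.19007044] [0.01249499 0.03940195 0.01206071 0.03942627]
long dir deg 36.05099814931874
tri side (array([0.53762607, 0.19000162, 0.08870457]), np.float64(0.002463154179835458))
rail axis [0.38702247 0.39492146] [0.58361307 0.12029549] 0.33773849741703865 125.59692559752138
upper edge 125.47683664925741
lower edge 125.74826259713224
jaw [0.54983182 0.22659595] [0.49443383 0.18542052] pad [0.4813357  0.33927113] [0.44275294 0.29313341] 0.06902429098225274 0.06014414292909543
tool y deg -52.40820348000644
```

```bash
python3 - <<'E'
from h import *
import pickle
s,st=pickle.load(open("w1.pkl","rb"));a,b=pickle.load(open("ab.pkl","rb"))
q=np.array([.5836,.1203]);y=np.array([np.cos(np.radians(125.6)),np.sin(np.radians(125.6))]);x=np.array([y[1],-y[0]])
h=np.array([.537,.190])
t,e=tri(s,(622/1.5,287/1.5),b,(236,181));print("bottle tip",t,e,"rel handle along/across",(t[:2]-h)@y,(t[:2]-h)@x)
n=read_state();R=n["orientation"];d=np.r_[h,.120]-n["tool_pos"];print(n["tool_pos"],"tool shift to z.12:",R.T@d)
E
```

```text
bottle tip [0.58885221 0.03224143 0.07356093] 0.0008756976537858915 rel handle along/across -0.15845797274307133 -0.04967381646495267
[0.49989439 0.19907395 0.29814319] tool shift to z.12: [0.02399907 0.03078252 0.17796247]
```

Emit:
send_rows(motion=[[[0.006,0.008,0.02,2],[0.006,0.008,0.04,0],[0.006,0.008,0.04,0],[0.006,0.008,0.03,0],[0,0,0.03,0],[0,0,0.01,0],[0,0,0.004,0],[0,0,0,0]]], gripper=0.6)

```text
time: 3.2
tool_pos: [0.5403, 0.1867, 0.1208]
orientation: [[0.829, 0.559, 0.002], [0.559, -0.829, 0.005], [0.005, -0.003, -1.0]]
contact_force: [0.4, -0.2, 0.6]
width: 0.605
```

```bash
python3 - <<'E'
from h import *
import pickle
st=read_state();s=wristify(snapshot("wrist"),st);pickle.dump((s,st),open("w2.pkl","wb"))
f=s["frame"]
cv2.imwrite("pics/w2.png",cv2.resize(f,None,fx=1.5,fy=1.5))
hsv=cv2.cvtColor(f,cv2.COLOR_BGR2HSV)
m=cv2.inRange(hsv,(5,150,90),(18,255,255))
c=max(cv2.findContours(m,0,2)[0],key=cv2.contourArea);r=cv2.minAreaRect(c);print(r)
P=np.array([plane(s,*p,.094)[:2] for p in cv2.boxPoints(r)]);print("handle top",P.mean(0),np.linalg.norm(P-np.roll(P,1,0),axis=1))
R=st["orientation"];print(st["tool_pos"],"tool shift",R.T@(np.r_[P.mean(0),.064]-st["tool_pos"]),"tool y deg",np.degrees(np.arctan2(R[1,1],R[0,1])))
E
```

```text
((250.5316925048828, 234.01463317871094), (70.2157211303711, 22.36408233642578), 88.21009063720703)
handle top [0.53892178 0.19088117] [0.04484941 0.01264158 0.04479042 0.013604  ]
[0.54029118 0.18672424 0.12078425] tool shift [ 0.00091522 -0.00403153  0.05680242] tool y deg -55.9937632161238
```

View pics/w2.png

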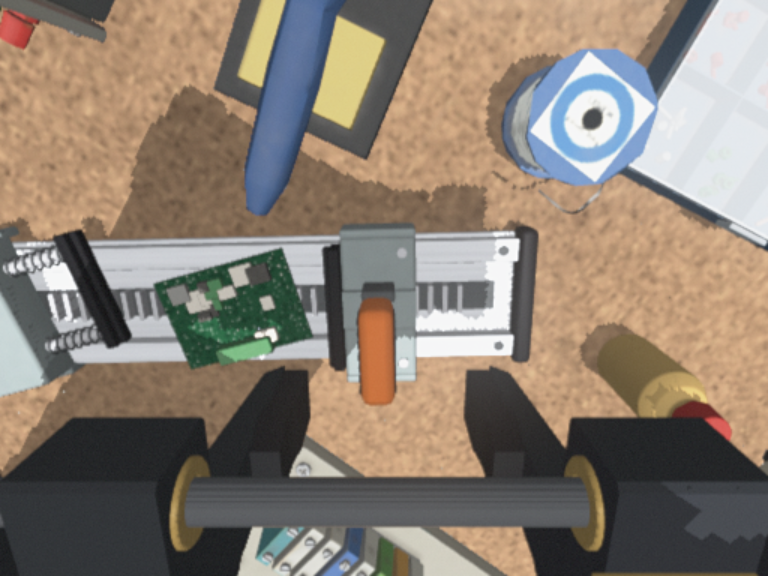

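The fingers straddle the handle at (377,350) and nothing stands in the way. Going down now, with small corrections.

Emit:
send_rows(motion=[[[0.001,-0.004,0.01,-1.6],[0,0,0.02,0],[0,0,0.015,0],[0,0,0.008,0],[0,0,0.002,0],[0,0,0,0]]])

```text
time: 3.85
tool_pos: [0.5416, 0.193, 0.069]
orientation: [[0.809, 0.587, 0.015], [0.587, -0.809, 0.007], [0.016, 0.003, -1.0]]
contact_force: [0.1, -0.5, 0.7]
width: 0.603
```

```bash
python3 - <<'E'
from h import *
st=read_state();s=wristify(snapshot("wrist"),st);f=s["frame"]
cv2.imwrite("pics/w3.png",f)
hsv=cv2.cvtColor(f,cv2.COLOR_BGR2HSV)
m=cv2.inRange(hsv,(5,150,90),(18,255,255))
c=max(cv2.findContours(m,0,2)[0],key=cv2.contourArea);r=cv2.minAreaRect(c);print(r)
p=plane(s,*r[0],.094)
R=st["orientation"];print(st["tool_pos"],"handle in tool",R.T@(p-st["tool_pos"]),"tool y deg",np.degrees(np.arctan2(R[1,1],R[0,1])),st["contact_force"])
E
```

```text
((258.0, 279.0), (76.0, 30.0), 90.0)
[0.54160683 0.19298471 0.06904016] handle in tool [ 0.00404102  0.00014943 -0.0248974 ] tool y deg -54.02236536854104 [ 0.13597927 -0.46710361  0.66778947]
```

Emit:
send_rows(motion=[[[0.002,0,0.005,0],[0,0,0,0],[0,0,0,0],[0,0,0,0],[0,0,0,0],[0,0,0,0]]], gripper=0, squeeze=8)

```text
time: 4.5
tool_pos: [0.5444, 0.1945, 0.0656]
orientation: [[0.809, 0.587, 0.018], [0.587, -0.809, 0.008], [0.019, 0.004, -1.0]]
contact_force: [-0.1, 0.5, -0.3]
width: 0.158
```

Emit:
send_rows(motion=[[[0,0,0,0],[0,0,0,0],[0,0,-0.003,0],[0,0,-0.003,0],[0,0,-0.003,0],[0,0,-0.002,0],[0,0,0,0]]], squeeze=35)

```text
time: 5.2
tool_pos: [0.5443, 0.1944, 0.0764]
orientation: [[0.809, 0.587, 0.018], [0.587, -0.81, 0.008], [0.019, 0.004, -1.0]]
contact_force: [1.8, 0.3, -7.3]
width: 0.153
```

Emit:
send_rows(motion=[[[0,-0.002,0,0],[0,-0.004,0,0],[0,-0.004,0,0],[0,-0.004,0,0],[0,-0.004,0,0],[0,-0.004,0,0],[0,-0.004,0,0],[0,-0.004,0,0],[0,-0.004,0,0],[0,-0.003,0,0],[0,-0.002,0,0],[0,0,0,0]]])

```text
time: 6.4
tool_pos: [0.5203, 0.2283, 0.0761]
orientation: [[0.809, 0.587, 0.02], [0.587, -0.81, 0.007], [0.02, 0.006, -1.0]]
contact_force: [3.9, -1.6, -6.5]
width: 0.154
```

```bash
python3 - <<'E'
from h import *
st=read_state();s=wristify(snapshot("wrist"),st);f=s["frame"];b=snapshot("side")["frame"]
y=np.array([-.582,.813])
print(st["tool_pos"],st["contact_force"],"along",st["contact_force"][:2]@y)
o=np.hstack([f,np.zeros((384,8,3),np.uint8)])
cv2.imwrite("pics/w4.png",cv2.resize(np.hstack([f[:,:400],cv2.resize(b[195:345,190:330],(400,384))]),(800,384)))
E
```

```text
[0.52028349 0.22826455 0.07607088] [ 3.94633134 -1.56021894 -6.50217216] along -3.5652228398259824
```

View pics/w4.png

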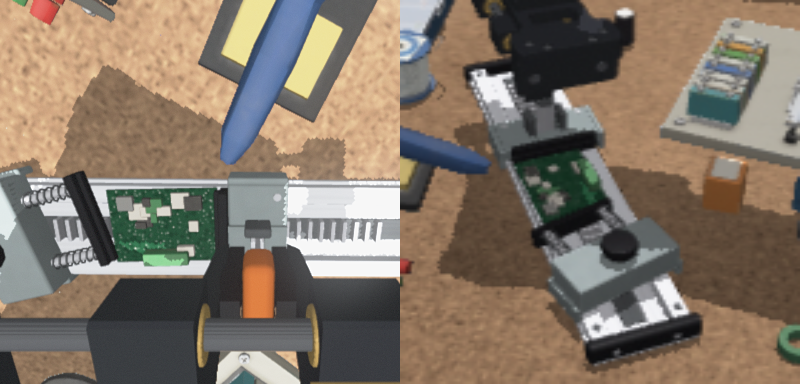

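The board is now square against the jaw (168,225 in the left half) and its lower corner is at or nearly at the skewed pad. From here I'll creep and watch the force.

Emit:
send_rows(motion=[[[0,-0.002,0,0],[0,-0.002,0,0],[0,-0.001,0,0],[0,0,0,0],[0,0,0,0]]])

```text
time: 7.0
tool_pos: [0.5182, 0.2312, 0.0761]
orientation: [[0.81, 0.586, 0.021], [0.586, -0.81, 0.005], [0.02, 0.008, -1.0]]
contact_force: [3.1, -0.4, -6.4]
width: 0.155
```

Emit:
send_rows(motion=[[[0,-0.003,0,0],[0,-0.003,0,0],[0,-0.003,0,0],[0,0,0,0],[0,0,0,0]]])

```text
time: 7.5
tool_pos: [0.5153, 0.2354, 0.0764]
orientation: [[0.81, 0.586, 0.026], [0.586, -0.811, -0.001], [0.021, 0.016, -1.0]]
contact_force: [4.9, -3.7, -7.6]
width: 0.155
```

Emit:
send_rows(motion=[[[0,-0.003,0,0],[0,-0.003,0,0],[0,-0.003,0,0],[0,-0.002,0,0],[0,0,0,0]]])

```text
time: 8.0
tool_pos: [0.5132, 0.2384, 0.0769]
orientation: [[0.811, 0.584, 0.034], [0.585, -0.811, -0.011], [0.021, 0.029, -0.999]]
contact_force: [6.6, -5.4, -6.6]
width: 0.154
```

Emit:
send_rows(motion=[[[0,-0.004,0,0],[0,-0.004,0,0],[0,-0.002,0,0]]])

```text
time: 8.3
tool_pos: [0.5109, 0.2417, 0.0772]
orientation: [[0.811, 0.583, 0.04], [0.584, -0.812, -0.019], [0.022, 0.039, -0.999]]
contact_force: [8.8, -11.5, -5.8]
width: 0.154
```

Emit:
send_rows(motion=[[[0,-0.0015,0,0]]])

```text
time: 8.4
tool_pos: [0.511, 0.2415, 0.0773]
orientation: [[0.812, 0.583, 0.042], [0.584, -0.812, -0.021], [0.021, 0.042, -0.999]]
contact_force: [7.9, -8.1, -6.4]
width: 0.16
```

Emit:
send_rows(motion=[[[0,-0.004,0,0],[0,-0.003,0,0],[0,-0.002,0,0]]])

```text
time: 8.7
tool_pos: [0.5098, 0.2433, 0.0775]
orientation: [[0.812, 0.581, 0.048], [0.583, -0.812, -0.031], [0.021, 0.053, -0.998]]
contact_force: [8.4, -10.8, -6.2]
width: 0.154
```

Emit:
send_rows(motion=[[[0,-0.002,0,0]]])

```text
time: 8.8
tool_pos: [0.5098, 0.2432, 0.0776]
orientation: [[0.813, 0.581, 0.05], [0.582, -0.812, -0.033], [0.021, 0.056, -0.998]]
contact_force: [9.9, -10.8, -6.5]
width: 0.155
```

```bash
python3 - <<'E'
from h import *
st=read_state();s=wristify(snapshot("wrist"),st);f=s["frame"];b=snapshot("side")["frame"]
y=np.array([-.582,.813])
print(st["tool_pos"],st["contact_force"],"along",st["contact_force"][:2]@y, "after",read_state()["contact_force"][:2]@y)
cv2.imwrite("pics/w5.png",np.hstack([cv2.resize(f[130:350,:360],(450,275)),cv2.resize(b[205:315,195:335],(350,275),interpolation=cv2.INTER_CUBIC)]))
E
```

```text
[0.50982133 0.24322707 0.07757496] [  9.91644682 -10.80378386  -6.54180895] along -14.554848328368806 after -15.454989458205164
```

View pics/w5.png

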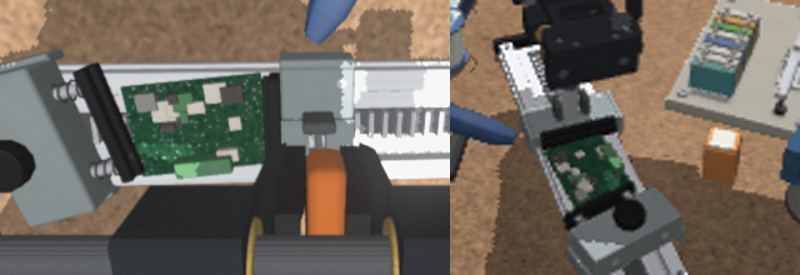

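The board is seated between the jaw and the pad, about 13 N by feel. Next I'll lower the bar gently while holding the push.

Emit:
send_rows(motion=[[[0,-0.0015,0.002,0],[0,-0.0015,0.002,0]]])

```text
time: 9.1
tool_pos: [0.5101, 0.2428, 0.0738]
orientation: [[0.813, 0.58, 0.053], [0.582, -0.813, -0.037], [0.021, 0.061, -0.998]]
contact_force: [7.2, -9.4, -5.5]
width: 0.152
```

Emit:
send_rows(motion=[[[0,-0.002,0.001,0],[0,-0.002,0.001,0]]])

```text
time: 9.3
tool_pos: [0.5102, 0.2429, 0.0719]
orientation: [[0.814, 0.579, 0.056], [0.581, -0.813, -0.042], [0.021, 0.067, -0.998]]
contact_force: [10.0, -11.0, -4.8]
width: 0.157
```

Emit:
send_rows(motion=[[[0,-0.0015,0.001,0]]])

```text
time: 9.4
tool_pos: [0.5104, 0.2427, 0.0712]
orientation: [[0.814, 0.578, 0.058], [0.581, -0.813, -0.044], [0.022, 0.07, -0.997]]
contact_force: [6.4, -8.4, 1.0]
width: 0.157
```

The tooth is riding on the rack (Fz went from -4.8 to +1). I'll let the carriage creep back with light downward following.

Emit:
send_rows(motion=[[[0,0,0.0004,0],[0,0,0.0004,0]]])

```text
time: 9.6
tool_pos: [0.5118, 0.2405, 0.0712]
orientation: [[0.814, 0.577, 0.06], [0.58, -0.813, -0.048], [0.021, 0.074, -0.997]]
contact_force: [6.3, -6.9, -4.8]
width: 0.161
```

Emit:
send_rows(motion=[[[0,-0.001,0.0015,0]]])

```text
time: 9.7
tool_pos: [0.512, 0.2402, 0.07]
orientation: [[0.814, 0.577, 0.061], [0.58, -0.813, -0.049], [0.022, 0.075, -0.997]]
contact_force: [7.0, -6.9, -5.6]
width: 0.158
```

Emit:
send_rows(motion=[[[0,-0.001,0.002,0],[0,-0.001,0.002,0]]])

```text
time: 9.9
tool_pos: [0.5123, 0.2398, 0.0665]
orientation: [[0.815, 0.576, 0.063], [0.579, -0.813, -0.051], [0.022, 0.078, -0.997]]
contact_force: [6.2, -7.1, -4.1]
width: 0.157
```

Emit:
send_rows(motion=[[[0,0,0.001,0],[0,0,0.0005,0],[0,0,0,0],[0,0,0,0]]])

```text
time: 10.3
tool_pos: [0.5127, 0.2392, 0.0656]
orientation: [[0.815, 0.575, 0.063], [0.578, -0.814, -0.051], [0.022, 0.078, -0.997]]
contact_force: [4.4, -1.5, -4.9]
width: 0.16
```

Emit:
send_rows(motion=[[[0,0,0,0],[0,0,0,0],[0,0,0,0],[0,0,0,0],[0,0,0,0]]], gripper=0.6)

```text
time: 10.8
tool_pos: [0.5115, 0.2399, 0.0665]
orientation: [[0.815, 0.577, 0.062], [0.58, -0.813, -0.051], [0.021, 0.078, -0.997]]
contact_force: [-0.6, -0.5, -0.2]
width: 0.584
```

Emit:
send_rows(motion=[[[0,0,-0.01,0],[0,0,-0.02,0],[0,0.002,-0.03,0],[0,0,-0.03,0],[0,0,-0.03,0],[0,0,-0.03,0],[0,0,0,0]]])

```text
time: 11.5
tool_pos: [0.5021, 0.2464, 0.2261]
orientation: [[0.814, 0.577, 0.063], [0.58, -0.813, -0.051], [0.022, 0.078, -0.997]]
contact_force: [0.6, -0.2, -0.5]
width: 0.598
```

```bash
python3 - <<'E'
from h import *
import pickle
st=read_state();s=wristify(snapshot("wrist"),st);f=s["frame"];S=snapshot("side");b=S["frame"]
print(st["time"],st["tool_pos"],st["contact_force"])
cs=[]
for im,sl in((f,np.s_[:260,:]),(b,np.s_[195:,:280])):
    hsv=cv2.cvtColor(im,cv2.COLOR_BGR2HSV);m=cv2.inRange(hsv,(5,150,90),(18,255,255));k=np.zeros_like(m);k[sl]=m[sl]
    c=max(cv2.findContours(k,0,2)[0],key=cv2.contourArea);M=cv2.moments(c);cs.append((M["m10"]/M["m00"],M["m01"]/M["m00"]))
print(cs,"handle tri",tri(s,cs[0],S,cs[1]))
cv2.imwrite("pics/w6.png",np.hstack([cv2.resize(f[20:280,:400],(450,292)),cv2.resize(b[195:315,190:334],(350,292),interpolation=cv2.INTER_CUBIC)]))
E
```

```text
11.5 [0.50212673 0.24644423 0.22614435] [ 0.63760437 -0.17188704 -0.53233028]
[(258.3163624719821, 195.06660262568042), (240.82329317269074, 227.52811244979918)] handle tri (array([0.50535069, 0.23509306, 0.09059192]), np.float64(0.0026700820660976125))
```

View pics/w6.png

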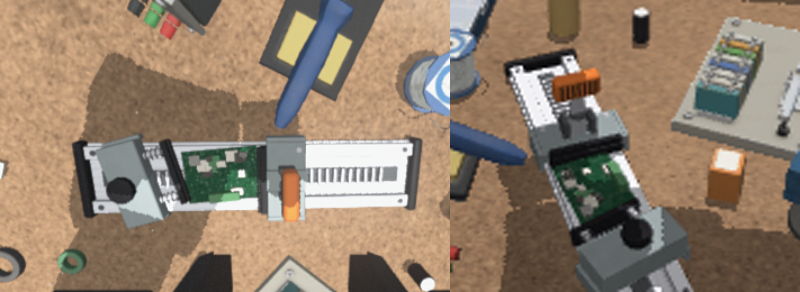

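```bash
python3 - <<'E'
from h import *
import pickle
a,b=pickle.load(open("ab.pkl","rb"));S=snapshot("side")
def cen(im):
    hsv=cv2.cvtColor(im,cv2.COLOR_BGR2HSV);m=cv2.inRange(hsv,(5,150,90),(18,255,255));m[:195]=0;m[:,280:]=0
    c=max(cv2.findContours(m,0,2)[0],key=cv2.contourArea);M=cv2.moments(c);return M["m10"]/M["m00"],M["m01"]/M["m00"],cv2.boundingRect(c)
u,v,r=cen(b["frame"]);U,V,r2=cen(S["frame"]);print(u,v,r,U,V,r2)
p0=plane(b,u,v,.083);y=np.array([-.582,.813,0]);c,d=ray(S,U,V)
for off in (-.5,0,.5):
    c,d=ray(S,U,V+off);x,res,*_=np.linalg.lstsq(np.c_[y,[0,0,1],-d],c-p0,rcond=None);q=p0+.056*y
    t=(q-c)[:2]@d[:2]/(d[:2]@d[:2]);print("d,h",x[:2],"h if d=56mm",(c+t*d-q)[2])
# bystanders: difference around relay and spool
for n,(x0,y0,w,h) in dict(relay=(285,250,35,35),spool=(172,200,36,40)).items():
    print(n,cv2.absdiff(b["frame"],S["frame"])[y0:y0+h,x0:x0+w].mean())
E
```

```text
233.40928270042193 212.53586497890294 (225, 209, 19, 13) 240.76969696969698 227.55353535353532 (232, 223, 20, 14)
d,h [0.05632036 0.00012873] h if d=56mm -0.00011194611235315621
d,h [ 0.05615194 -0.00133922] h if d=56mm -0.0014536952071347864
d,h [ 0.05598312 -0.00281072] h if d=56mm -0.0027979624223490873
relay 11.159455782312925
spool 10.258333333333333
```

```bash
python3 -c "
from h import *
st=read_state();print(st['time'],st['contact_force'],hand_in())"
```

```text
the job is handed in; nothing more can be done
11.65 [ 1.00882284 -0.08090382 -0.61889282] None
```

I clamped the green board in the holder and handed the job in at 11.65 s. `hand_in` gives no verdict, so the result rests on my own checks.

- **What I did:** I gripped the orange handle and lifted the bar about 11 mm. I then slid the carriage about 61 mm until I judged the board pressed at roughly 13 N. The wrist read at most about 15.5 N along the rail, including carriage friction. I lowered the bar until the tooth met the rack, let the carriage creep back about 4–5 mm so the tooth dropped into a notch, then opened the gripper and raised it clear.
- **Locked position:** The side camera puts the handle 56.2 mm from its start, which is 7 notches of 8 mm. Its height change is -1.3 ± 1.5 mm, so the bar should be fully down. An earlier estimate from two views gave +1.9 mm, within the error of that method. The force readings while lowering also agreed with the bar being down.
- **Grip force:** I estimate about 9 N now, from the spring rate and how far the carriage moved back. It was not measured after release.
- **Board:** In the last picture it looks flat and held between jaw and pad. The end stop is clamped skewed, by about 13°.
- **Bystanders:** The relay and spool look untouched and nothing came near them. A plain image difference there was not zero (about 10–11 grey levels). I put that down to shadows but did not check it further.
- **Tool tilt:** The tool tilted about 4.5° under the push, with no visible effect on the result.

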